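# Park the carrier on the rail, free the sagging bolt, hold the gate ajar

### The arm

A 6-joint arm with a two-finger parallel gripper is mounted at the origin on a cart in front of the work surface, level with it; the furniture and walls round the work are solid. World frame = base frame: x ahead of the robot, y to its left, z up, the work surface at z = 0. Lengths are in mm, angles in rad, forces in N, time in s.
With the tool pointing down it reaches from about 350 to 1000 mm from the base axis. Payload 7.1 kg.
Tool frame: the origin (TCP) lies midway between the tips of the shut fingers; the grasp point (between the pads) lies 19 mm behind it (env.grasp_offset is the distance from the TCP to the grasp point, in mm); z points along the fingers, y is the direction in which the jaws open and shut (so a half turn about z gives the same grasp; the last joint's range is limited). The gripper opens to 85 mm and grips with 20 to 120 N. Pads are 22 mm wide; open, the fingers measure 114 mm over their backs; the gripper's body (76 mm by 85 mm) begins 54 mm behind the grasp point. The pads swing forward as they close: fully open they stand 13 mm farther back than shut.
Start: joints at [1.137, 0.423, 1.63, -0, 1.089, -0.019], TCP at [251.847, 571.995, 231.319] pointing down, gripper open.
Joint ranges: [-3, 3], [-0.9, 2.11], [0.09, 2.58], [-1.31, 4.45], [0.11, 2.69], [-2.54, 2.54]. Speed limits (rad/s): [2.39, 2.39, 3.01, 3.14, 3.14, 3.14].

### API

Orientations are given as a unit quaternion [x, y, z, w].
In Python, from plant import env gives the robot as it stands. The module is installed in compiled form; this text tells all that it offers.
- The arm moves only by the tool carry_out, never from a script. Its argument "increments" is a list of rows, each a list of 2 entries, a list of its own where there are three numbers: the shift along the world's x, y, z in m, then the turn, a rotation vector about the world's x, y, z in rad. A call has 1 to 5 rows; each row shifts and turns the commanded pose from where the row before left it; what a row does not reach is not made up. A row lasts 1/8 s, in which the tool goes at most 62.5 mm and 10.7 degrees, less where a joint would pass 70% of its speed; a pose out of reach is approached as far as the arm can. A call with a gripper value outside its range is refused whole. "hand" is the opening, from -1 (shut) to 1 (fully open), set as the call begins (left out, the last holds). The fingers move at their own pace and stop on an object; the grip force is fixed at half the most. Time passes only in rows, so rows that do not move let the fingers close. It gives the time, the measured TCP pose, the force and the opening at its end, in the units of the state.
- env.observe(): the state, without advancing time (a new reading comes with each control period).
- env.grab_frame(name): name is "scene" or "top" or "wrist"; returns a dict with "pixels" (480x640x3 uint8, red, green, blue), "fx", "fy", "cx", "cy" (pixels), "world_from_camera" (4x4, takes a point from camera to world coordinates); the wrist camera has in their place "mount" (4x4, takes a point from camera to tool coordinates, whose origin is the TCP and whose axes are the flange's). Camera axes: x right, y down, z forward; pixel columns grow to the right and rows downward; lengths in mm; the calibration is good to about 2 mm. A picture is of the moment at which its call begins: read the wrist's pose just before it. There is no depth.
- env.sign_off(): hands the job in, once; it reports no verdict.
The state is a dict: "t": time; "joint_pos": joint angles; "joint_velocities": joint speeds; "joint_torque": joint torques, N m; "tcp_pos": TCP position; "eef_rot": TCP orientation; "contact_force": force on the tool from outside, world axes, zero at the start; "wrist_torque": the same for the moment, N m; "opening": opening from 0.0 (shut) to 1.0 (fully open).
Only numpy, scipy, OpenCV 4.12 (cv2) and the standard library are available. Lean on these libraries where they do the work, as an engineer would, in place of code of your own. Each camera call takes 0.05 s, during which the arm holds its last target.

### The job

Get the vial carrier ready to go into the bench bay: lift it by its green tag, hook it over the steel rail well away from the yellow mark (towards the rail's outer end), slide it along until it hangs centred on the yellow mark, and let go of it. Then open the bay: the bolt has sagged and its nose is caught behind the bent yellow lip of the keeper, so lift the bolt by its red knob while you pull it back towards the hinge until it is clear, and swing the gate about 25 degrees towards the robot. The gate closes itself, so finish while still gripping the red knob and holding the gate ajar at rest; leave the bottle, beaker, timer and tweezers alone.

Things in the scene. Friction and masses are not known exactly. Their poses are not given: they have to be found in the camera images.
- bay: fixed bay: gate in front, hanging rail beside it. Origin on the bench below the keeper lip; +x into the bay, away from the robot; +y along the front to the gate hinge; turned up to 6 deg. On x=0: hinge post y=+212 mm (166 tall), keeper post y=-12 (150 tall), rail end post y=-300 (145 tall), all 20 mm square. Walls run 100 mm back between y=-12 and +212, 132 tall
- rail (a point): middle of the fixed 10 mm diameter steel hanging rail, on its axis, 135 mm over the bench; it runs along the bay's y at bay x=0, usable from bay y=-285 to -27 mm, nothing under it; this point is at bay y=-156 mm
- mark: yellow band, 12 mm long, painted round the rail (cannot be felt); origin at its centre on the rail's axis, y axis along the rail
- carrier: loose white vial carrier, about 0.18 kg, standing; origin centre of its underside. Block 56 x 44 x 28 mm (x y z); a flat steel shank (6 x 12 mm) rises at x=-18 mm (robot side) to an inverted-V hook open below, with a short far leg at x=+18 whose lower end is at z=77 mm. The hook goes over the rail from above with the carrier's y turned along the rail, near the way it stands
- carrier_hook (a point): at the hook's inner apex, 107 mm above the carrier's underside. The hook's opening is 30 mm wide in x between its legs. Hung, it centres itself on the rail, this point about 6 mm above the rail's axis and the underside about 34 mm over the bench
- carrier_tag (a point): centre of the green grip tag on top of the hook, 131 mm above the carrier's underside: 26 (x) x 14 (y) x 34 mm, axes as the carrier's; pinch it across its 14 mm (y)
- keeper: fixed keeper on the keeper post; origin at the centre of its foot below the lip, 150 mm over the bench, axes as the bay's. Yellow lip at y=0, 6 mm thick, bent to -y, upper edge 20 mm above the foot; two cheeks at x=-10.5 and +10.5 mm (y -23 to +1), 33 mm tall, keep the bolt and so the gate from swinging until the bolt is drawn back
- bolt_knob: red knob on the bolt, 14 x 20 x 34 mm (x y z); origin its centre, 206 mm over the bench when sagged; axes as the gate's (as the bay's with the gate closed). Pinch its 14 mm from above; both sides are free above z=180 mm. 65 mm from the bolt's tail pivot towards the nose, 125 mm from the gate hinge when the bolt is shot
- bolt_nose (a point): lower end of the down-turned nose (10 mm square, 20 mm below the bolt's axis), 152 mm from the tail pivot; when sagged it hangs 13 mm below the lip's upper edge and about 7 mm beyond the lip
- gate_hinge (a point): point on the gate's vertical hinge axis, 177 mm over the bench (the bolt's height)
- gate (a joint): gate angle, rad: 0 closed, grows as the gate's free end swings towards the robot (about the downward z axis through gate_hinge), to 1.2. A spring closes it: torque 0.15 N m at 0 rising by 0.5 N m per rad
- bolt_slide (a joint): how far the bolt is drawn back along the gate towards the hinge, m: about 0 shot, 0.045 fully back; drags with about 1.5 N and stays. Nose is clear of the lip and the gate can swing from about 0.027
- bolt (a joint): how far the bolt is lifted about its tail pivot, rad: 0 sagged, up to 0.28; falls by its own weight (0.14 kg). The nose passes over the lip from about 0.10 (knob raised 7 mm); 0.17 (knob raised 11 mm) is comfortable
- bottle: amber laboratory bottle with blue cap, 55 mm diameter, 106 mm tall, inside the bay; origin centre of underside
- beaker: clear 50 ml beaker, 46 mm diameter, 59 mm tall, on the bench at the right; origin centre of underside
- timer: white wedge-shaped bench timer, 63 x 68 x 57 mm, on the bench at the left; origin centre of underside
- tweezers: steel tweezers, 14 x 118 x 10 mm, lying behind the rail; origin centre of underside

How it is judged (in metres and radians):
On the way, in this order (a step that is already met when the one before it is completed fails the run):
1. the carrier's hook is over the rail, more than 35 mm from the mark (x of carrier_hook in the frame of bay between -0.015 and 0.015 m and z of carrier_hook in the frame of bay between 0.132 and 0.155 m and angle between carrier's own z axis and vertical below 0.25 rad and y of carrier_hook in the frame of bay between -0.285 and -0.027 m and horizontal distance between carrier_hook and mark above 0.035 m), for 0.2 s.
2. the carrier has been slid to the mark (within 12 mm) and hangs there released and still (contact force between carrier and bay above 0.4 N and x of carrier_hook in the frame of bay between -0.015 and 0.015 m and z of carrier_hook in the frame of bay between 0.132 and 0.155 m and angle between carrier's own z axis and vertical below 0.25 rad and horizontal distance between carrier_hook and mark below 0.012 m and contact force between carrier and the fingers below 0.05 N and linear speed of carrier below 0.03 m/s), for 0.3 s.
3. the bolt is drawn back clear of the keeper with the gate still nearly closed (value of joint bolt_slide above 0.024 m and value of joint gate below 0.15 rad), for 0.1 s.
At the end, for the whole second after the job is handed in: The gate stands still at 15 to 35 degrees (0.26 to 0.61 rad), held by the fingers on the red knob (over 1 N), with the bolt drawn back at least 20 mm; the carrier hangs upright and still on the rail within 12 mm of the mark, not touched by the fingers (value of joint gate between 0.26 and 0.61 rad and velocity of joint gate between -0.05 and 0.05 rad/s and value of joint bolt_slide above 0.02 m and contact force between the fingers and bolt_knob above 1 N and contact force between carrier and the fingers below 0.05 N and linear speed of carrier below 0.05 m/s and contact force between carrier and bay above 0.4 N and x of carrier_hook in the frame of bay between -0.015 and 0.015 m and z of carrier_hook in the frame of bay between 0.132 and 0.155 m and angle between carrier's own z axis and vertical below 0.25 rad and horizontal distance between carrier_hook and mark below 0.012 m); the arm keeps its last pose, push and grip.
It fails at once if the bottle is moved more than 25 mm (distance of bottle from where it was at the start of the episode above 0.025 m).
It fails at once if the beaker is moved more than 25 mm (distance of beaker from where it was at the start of the episode above 0.025 m).
It fails at once if the timer is moved more than 25 mm (distance of timer from where it was at the start of the episode above 0.025 m).
It fails at once if the tweezers is moved more than 25 mm (distance of tweezers from where it was at the start of the episode above 0.025 m).
It fails at once if the hung carrier falls over or is tipped more than 60 degrees (angle between carrier's own z axis and vertical above 1.05 rad).
It also fails if it takes over 50 s, if anything falls off the work surface, if the arm or the gripper's body presses on something with over 40 N, if the wrist force passes 120 N, or if a joint passes its speed limit or range.

## Working session

There is one attempt and no reset: what is moved stays moved. The work goes in short steps, Python scripts to look and compute and a tool call to move; the robot and the scene stay as the last step left them, time stands still between calls to the robot, and variables do not carry over. Pictures are saved under pics/ and viewed, and the job is handed in when it is done.

Besides the shell and the picture viewer there is one more tool, called after "Request:" as name([rows], argument=value, ...), one row to a line, values as JSON. carry_out: Moves the arm, as the interface text tells. Its arguments: {"type":"object","properties":{"increments":{"type":"array","items":{"type":"array"}},"hand":{"type":"number"}},"required":["increments"]}

```bash
mkdir -p pics; ls; python3 - <<'E'
from plant import env
import cv2
s=env.observe();print(s)
for n in("scene","top","wrist"):
    f=env.grab_frame(n);cv2.imwrite(f"pics/{n}0.png",f["pixels"][:,:,::-1])
    print(n,f["fx"],f["fy"],f["cx"],f["cy"],f.get("world_from_camera",f.get("mount")))
E
```

```text
pics
{'t': 0.0, 'joint_pos': array([ 1.13698800e+00,  4.23824019e-01,  1.63069863e+00,  7.17241271e-06,
        1.08860075e+00, -1.89856203e-02]), 'joint_velocities': array([ 0.00141463, -0.00048022, -0.00100322, -0.0001506 ,  0.000692  ,
        0.00164027]), 'joint_torque': array([ 3.24695196e-03, -5.57370865e+01, -2.81748623e+01,  1.48231966e-04,
        7.27265520e-03, -2.21816839e-05]), 'tcp_pos': array([251.62745787, 571.50774768, 230.55280519]), 'eef_rot': array([ 2.05928999e-01,  9.78566636e-01, -7.45127767e-04, -1.74896397e-04]), 'contact_force': array([-2.39495917e-04,  7.76865503e-01, -1.26459621e-01]), 'wrist_torque': array([-0.01175467, -0.02758976,  0.03573842]), 'opening': 0.9948658021264419}
scene 610.7147474924486 610.7147474924486 330.52375915323955 239.66692326265252 [[ 4.55242111e-01 -6.55438260e-01  6.02623686e-01 -2.15308363e+02]
 [-8.90351093e-01 -3.30984936e-01  3.12608225e-01 -4.20156776e+02]
 [-5.43602947e-03 -6.78859086e-01 -7.34248453e-01  1.05599212e+03]
 [ 0.00000000e+00  0.00000000e+00  0.00000000e+00  1.00000000e+00]]
top 585.7821177569612 585.7821177569612 326.9735798764449 243.65846638883195 [[ 1.39866402e-02 -9.92373185e-01  1.22473814e-01  4.14571104e+02]
 [-9.99886905e-01 -1.32040250e-02  7.19940038e-03 -8.04474677e+00]
 [-5.52734459e-03 -1.22560658e-01 -9.92445633e-01  1.31669032e+03]
 [ 0.00000000e+00  0.00000000e+00  0.00000000e+00  1.00000000e+00]]
wrist 422.1481116177403 422.1481116177403 317.0278303494444 235.2767543016757 [[ 2.98808207e-04 -9.60524604e-01 -2.78194887e-01  7.11919475e+01]
 [ 9.99999910e-01  3.70445704e-04 -2.04942779e-04  1.09436874e+00]
 [ 2.99908682e-04 -2.78194800e-01  9.60524629e-01 -1.43495961e+02]
 [ 0.00000000e+00  0.00000000e+00  0.00000000e+00  1.00000000e+00]]
```

View pics/scene0.png

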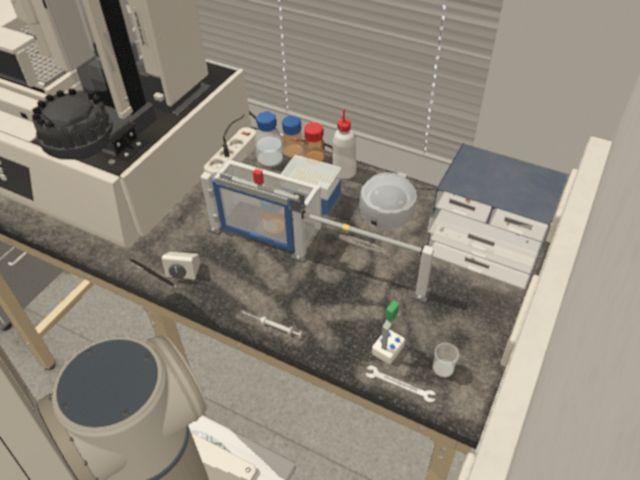

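View pics/top0.png

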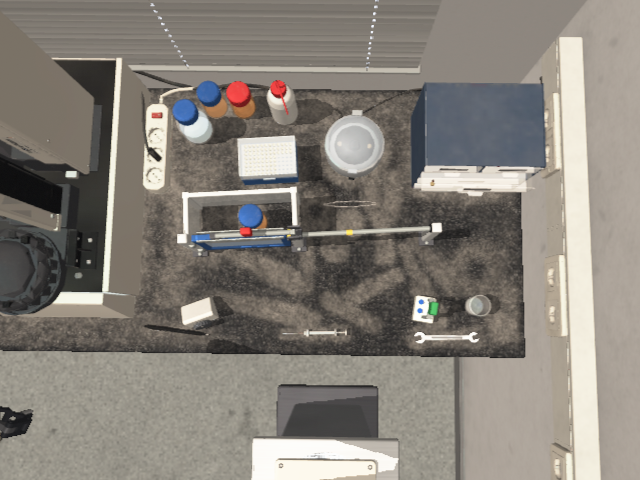

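View pics/wrist0.png

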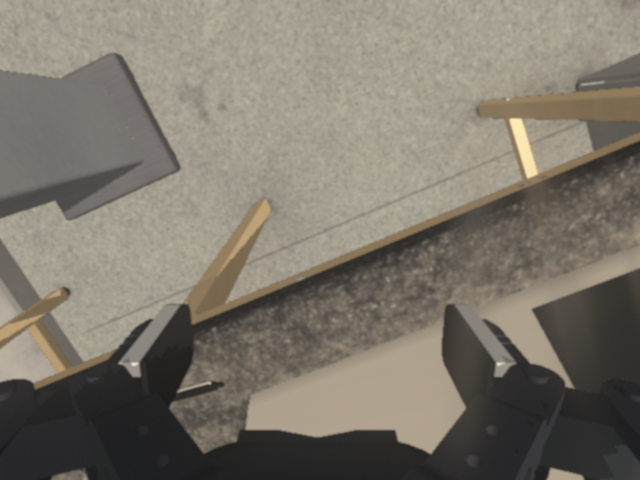

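```bash
cat > h.py <<'E'
import numpy as np,cv2
from plant import env
from scipy.spatial.transform import Rotation as R
def T_of(f,s=None):
    if "world_from_camera" in f: return np.array(f["world_from_camera"])
    T=np.eye(4);T[:3,:3]=R.from_quat(s["eef_rot"]).as_matrix();T[:3,3]=s["tcp_pos"]
    return T@np.array(f["mount"])
def grab(n):
    s=env.observe();f=env.grab_frame(n);f["T"]=T_of(f,s);f["s"]=s;return f
def ray(f,u,v):
    d=np.array([(u-f["cx"])/f["fx"],(v-f["cy"])/f["fy"],1.]);d=f["T"][:3,:3]@d
    return f["T"][:3,3],d/np.linalg.norm(d)
def onz(f,u,v,z):
    o,d=ray(f,u,v);return o+d*(z-o[2])/d[2]
def proj(f,p):
    q=np.linalg.inv(f["T"])@np.append(p,1.);return np.array([f["fx"]*q[0]/q[2]+f["cx"],f["fy"]*q[1]/q[2]+f["cy"]])
def tri(rs):
    A=np.zeros((3,3));b=np.zeros(3)
    for o,d in rs:
        P=np.eye(3)-np.outer(d,d);A+=P;b+=P@o
    x=np.linalg.solve(A,b);return x,[float(np.linalg.norm((np.eye(3)-np.outer(d,d))@(x-o))) for o,d in rs]
def hsv(f):return cv2.cvtColor(f["pixels"],cv2.COLOR_RGB2HSV)
def blobs(f,lo,hi,amin=6,roi=None):
    m=cv2.inRange(hsv(f),lo,hi)
    if roi is not None:
        mm=np.zeros_like(m);a,b,c,d=roi;mm[b:d,a:c]=m[b:d,a:c];m=mm
    n,l,st,c=cv2.connectedComponentsWithStats(m)
    return [(c[i].round(1).tolist(),st[i].tolist()) for i in range(1,n) if st[i][4]>=amin],m
E
python3 - <<'E'
from h import *
F={n:grab(n) for n in("scene","top")}
for n,f in F.items():
    print(n,"base origin",proj(f,[0,0,0]),"tcp",proj(f,f["s"]["tcp_pos"]))
    for c,lo,hi in(("green",(45,100,50),(85,255,255)),("yel",(20,120,120),(35,255,255)),("red",(0,170,120),(6,255,255)),("red2",(174,170,120),(180,255,255))):
        print(c,blobs(f,lo,hi,4)[0])
    cv2.imwrite(f"pics/{n}_z.png",cv2.resize(f["pixels"][150:270,180:460] if n=="top" else f["pixels"][150:310,190:450],None,fx=2.8 if n=="top" else 3,fy=2.8 if n=="top" else 3,interpolation=cv2.INTER_CUBIC)[:,:,::-1])
E
```

```text
scene base origin [171.23653559 496.97546304] tcp [ -9.13032394 201.88920591]
green [([391.8, 310.6], [386, 302, 13, 19, 152])]
yel [([345.6, 226.6], [343, 224, 6, 7, 30])]
red [([343.8, 124.3], [338, 111, 12, 20, 112]), ([313.7, 135.4], [305, 127, 18, 15, 150]), ([257.8, 176.6], [254, 171, 8, 13, 85])]
red2 []
top base origin [323.91205228 510.74198809] tcp [  9.24812675 401.99762361]
green [([433.0, 308.1], [428, 302, 10, 13, 107])]
yel [([349.2, 231.8], [347, 229, 6, 6, 29]), ([288.2, 235.2], [287, 235, 4, 2, 5])]
red [([277.8, 88.4], [271, 81, 15, 18, 189]), ([237.5, 92.7], [227, 82, 23, 25, 413]), ([245.5, 231.4], [240, 228, 11, 8, 78])]
red2 []
```

View pics/scene_z.png

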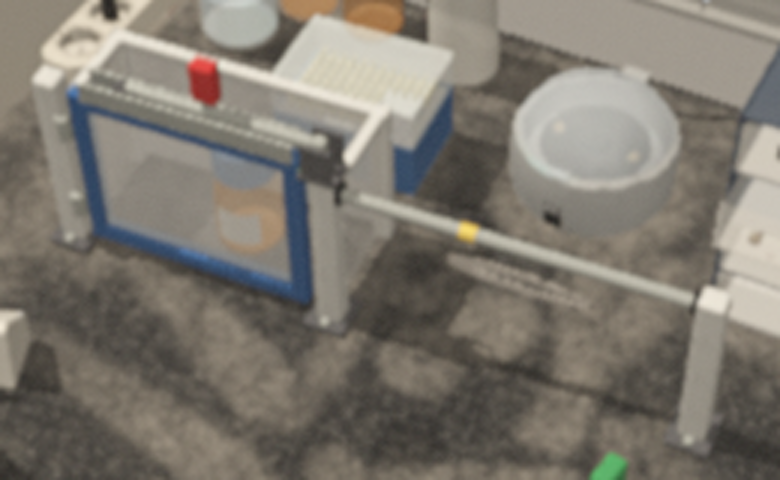

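View pics/top_z.png

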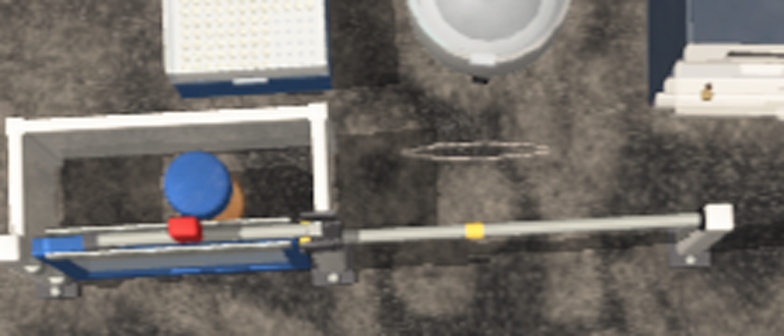

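```bash
python3 - <<'E'
from h import *
S=grab("scene");T=grab("top")
for nm,a,b in(("mark",(345.6,226.6),(349.2,231.8)),("tag",(391.8,310.6),(433,308.1)),("knob",(257.8,176.6),(245.5,231.4))):
    print(nm,tri([ray(S,*a),ray(T,*b)]))
print("mark@135",onz(T,349.2,231.8,135),onz(S,345.6,226.6,135))
print("tag@131",onz(T,433,308.1,131),onz(S,391.8,310.6,131))
print("knob@206",onz(T,245.5,231.4,206),onz(S,257.8,176.6,206))
# rail line in top and scene
def up(u,v,s,ox,oy):return (ox+(u+.5)/s-.5,oy+(v+.5)/s-.5)
for f,s,o,P in((T,2.8,(180,150),[(365,237),(455,231.5),(500,229.5),(600,224.5),(690,220.5)]),(S,3,(190,150),[(380,206),(450,227),(500,243),(600,272),(680,297)])):
    X=np.array([onz(f,*up(*p,s,*o),135) for p in P]);c=np.polyfit(X[:,1],X[:,0],1);print(c,np.degrees(np.arctan(c[0])),X[:,:2].round(1).tolist())
for f,n,roi in((S,"s",(350,280,470,400)),(T,"t",(390,270,500,350))):
    a,b,c,d=roi;cv2.imwrite(f"pics/car_{n}.png",cv2.resize(f["pixels"][b:d,a:c],None,fx=6,fy=6,interpolation=cv2.INTER_CUBIC)[:,:,::-1])
E
```

```text
mark (array([583.67760485, -42.95372078, 141.00968997]), [1.4926457528275674, 1.4926457528275698])
tag (array([ 432.45138412, -212.29954657,  136.05028114]), [1.3723074759174638, 1.3723074759175158])
knob (array([572.19445525, 157.13480878, 208.58380887]), [1.2066348969189553, 1.2066348969188156])
mark@135 [585.34176615 -44.41072679 135.        ] [588.01402459 -39.26326554 135.        ]
tag@131 [ 433.21733934 -214.38644599  131.        ] [ 435.16888078 -210.03032583  131.        ]
knob@206 [573.23420551 156.51318556 206.        ] [573.96299397 159.92976726 206.        ]
[-6.40083936e-02  5.81734689e+02] -3.6624145320406356 [[579.1, 35.3], [584.0, -30.1], [585.9, -62.8], [590.5, -135.5], [594.3, -201.0]]
[-6.83089626e-02  5.83704010e+02] -3.907744809769514 [[581.9, 26.9], [585.7, -26.5], [587.5, -64.4], [593.6, -137.1], [596.8, -194.4]]
```

View pics/car_s.png

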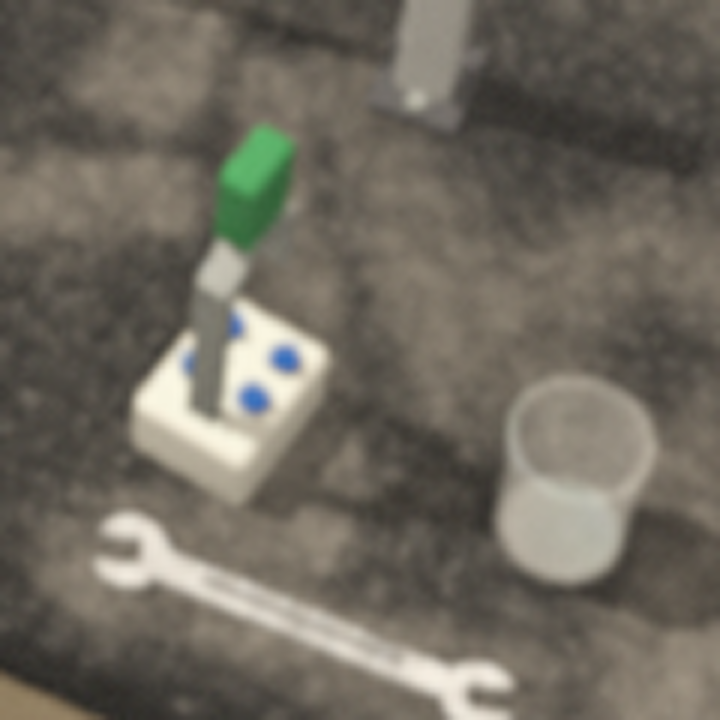

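View pics/car_t.png

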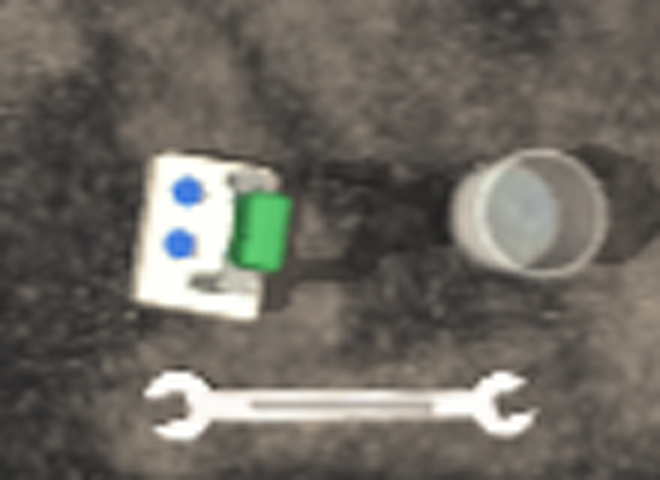

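Request:
carry_out([
  [[0.02,-0.05,0.004],[0,0,0.02]],
  [[0.02,-0.05,0.004],[0,0,0.02]],
  [[0.02,-0.05,0.004],[0,0,0.02]],
  [[0.02,-0.05,0.004],[0,0,0.02]],
  [[0.02,-0.05,0.004],[0,0,0.02]],
], hand=1)

```text
t: 0.98
tcp_pos: [352.3, 320.5, 251.6]
eef_rot: [0.156, 0.988, 0.0, 0.0]
contact_force: [0.8, -0.4, -0.2]
opening: 1.001
```

Request:
carry_out([
  [[0.01,-0.05,0],[0,0,0.02]],
  [[0.01,-0.05,0],[0,0,0.02]],
  [[0.01,-0.05,0],[0,0,0.02]],
  [[0.01,-0.05,0],[0,0,0.02]],
  [[0.01,-0.05,0],[0,0,0.02]],
])

```text
t: 1.6
tcp_pos: [402.1, 70.4, 251.6]
eef_rot: [0.107, 0.994, 0.0, 0.0]
contact_force: [0.7, 0.2, 0.3]
opening: 1.0
```

Request:
carry_out([
  [[0,-0.05,0],[0,0,0.02]],
  [[0,-0.05,0],[0,0,0.02]],
  [[0,-0.05,0],[0,0,0.02]],
  [[0,-0.05,0],[0,0,0.016]],
  [[0,-0.05,0],[0,0,0]],
])

```text
t: 2.22
tcp_pos: [401.7, -179.8, 251.6]
eef_rot: [0.069, 0.998, -0.0, 0.0]
contact_force: [0.7, -1.0, 0.6]
opening: 1.002
```

```bash
python3 - <<'E'
from h import *
f=grab("wrist");s=f["s"];print(s["t"],s["tcp_pos"],s["eef_rot"])
cv2.imwrite("pics/w1.png",f["pixels"][:,:,::-1])
b,m=blobs(f,(45,100,50),(85,255,255),30);print(b)
E
```

```text
2.225 [ 401.71204772 -179.77048681  251.61733332] [ 6.93655661e-02  9.97591207e-01 -1.21605956e-04  4.32191661e-04]
[([274.3, 284.5], [262, 258, 24, 49, 928])]
```

View pics/w1.png

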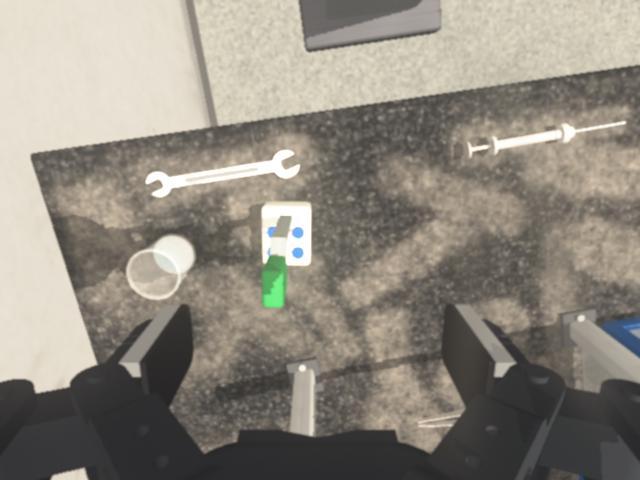

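```bash
python3 - <<'E'
from h import *
f=grab("wrist")
b,m=blobs(f,(45,100,50),(85,255,255),30)
h=hsv(f);v=h[:,:,2]
for r in range(258,308,4): print(r,[int(v[r,c]) for c in range(258,292,3)])
cs=cv2.findContours(m,cv2.RETR_EXTERNAL,cv2.CHAIN_APPROX_NONE)[0];c=max(cs,key=cv2.contourArea);
br=((m>0)&(v>150)).astype(np.uint8);n,l,st,ce=cv2.connectedComponentsWithStats(br);i=1+np.argmax(st[1:,4]);print(st[i],ce[i])
rr=cv2.minAreaRect(np.argwhere(l==i)[:,::-1].astype(np.float32));print(rr)
print("top face centre",onz(f,*rr[0],148))
P=[onz(f,*p,148) for p in cv2.boxPoints(rr)];print(np.round(P,1))
# block top white z=28
bb,mw=blobs(f,(0,0,190),(180,60,255),400,(240,190,330,275));print(bb)
cs=cv2.findContours(mw,cv2.RETR_EXTERNAL,cv2.CHAIN_APPROX_NONE)[0];c=max(cs,key=cv2.contourArea);r2=cv2.minAreaRect(c);print(r2)
print(np.round([onz(f,*p,28) for p in cv2.boxPoints(r2)],1))
E
```

```text
258 [107, 108, 125, 149, 255, 255, 141, 148, 152, 154, 156, 169]
262 [108, 124, 142, 138, 199, 158, 148, 152, 154, 155, 160, 171]
266 [124, 118, 111, 121, 136, 137, 138, 148, 158, 159, 165, 172]
270 [115, 115, 106, 117, 149, 167, 167, 168, 210, 234, 230, 180]
274 [126, 114, 103, 113, 154, 171, 173, 173, 184, 243, 240, 192]
278 [132, 119, 132, 128, 152, 171, 172, 191, 242, 244, 240, 192]
282 [141, 124, 118, 119, 150, 192, 241, 242, 242, 244, 240, 191]
286 [155, 159, 153, 140, 150, 179, 240, 242, 243, 243, 239, 192]
290 [158, 150, 161, 151, 159, 227, 239, 241, 242, 243, 239, 192]
294 [170, 156, 159, 165, 175, 234, 240, 241, 242, 243, 238, 188]
298 [178, 164, 161, 157, 172, 233, 240, 241, 242, 243, 239, 177]
302 [172, 168, 162, 165, 171, 229, 237, 238, 239, 241, 235, 142]
306 [158, 171, 168, 159, 158, 161, 165, 158, 155, 151, 134, 120]
[270 256  23  49 941] [281.7183847 281.9936238]
((281.0, 280.0), (48.0, 22.0), 90.0)
top face centre [ 429.47281869 -210.31223439  148.        ]
[[ 412.8 -214.5  148. ]
 [ 414.6 -201.   148. ]
 [ 446.8 -206.   148. ]
 [ 444.8 -220.   148. ]]
[([292.5, 229.1], [267, 195, 50, 70, 2423])]
((291.5, 229.5), (69.0, 49.0), 90.0)
[[ 395.4 -227.6   28. ]
 [ 401.4 -184.8   28. ]
 [ 465.5 -193.9   28. ]
 [ 459.2 -238.8   28. ]]
```

```bash
python3 - <<'E'
from h import *
for i in range(3):
    f=grab("wrist");s=f["s"];print(s["t"],s["tcp_pos"],s["eef_rot"],abs(s["joint_velocities"]).max(),blobs(f,(45,100,50),(85,255,255),30)[0])
h=hsv(f);v=h[:,:,2]
m=blobs(f,(45,100,50),(85,255,255),30)[1]
br=cv2.inRange(h,(45,100,215),(85,255,255));n,l,st,ce=cv2.connectedComponentsWithStats(br);i=1+np.argmax(st[1:,4])
cv2.imwrite("pics/w2.png",cv2.resize(f["pixels"][190:320,230:330],None,fx=6,fy=4.6)[:,:,::-1])
print(st[i],ce[i]);
E
```

```text
2.325 [ 402.17337418 -181.88883409  251.73174631] [ 7.14739650e-02  9.97441901e-01 -7.68839297e-04  7.31526235e-04] 0.07430288889166195 [([277.4, 281.2], [266, 256, 23, 50, 1035])]
2.375 [ 401.73970243 -179.93158852  251.42171893] [ 7.13435583e-02  9.97451779e-01 -1.15499139e-04  1.77107210e-04] 0.049056654263564 [([274.5, 284.6], [263, 258, 23, 50, 961])]
2.425 [ 401.54143061 -178.58035143  251.23329907] [ 7.06238061e-02  9.97502994e-01  1.95348205e-04 -1.30409729e-04] 0.03889413856835962 [([272.2, 287.1], [261, 259, 23, 49, 867])]
[263 279  18  29 340] [273.30294118 296.32647059]
```

View pics/w2.png

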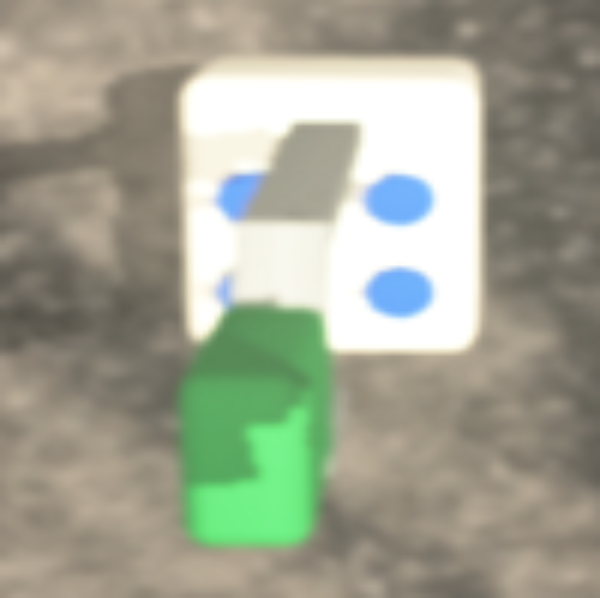

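```bash
python3 - <<'E'
from h import *
f=grab("wrist");s=f["s"];print(s["t"],s["tcp_pos"],abs(s["joint_velocities"]).max())
m=blobs(f,(45,100,50),(85,255,255),30)
print(m[0])
# use previous stored pose too
g=dict(f);g["s"]={"tcp_pos":np.array([401.541,-178.580,251.233]),"eef_rot":np.array([.0706238,.997503,.000195,-.00013])}
g["T"]=T_of({k:f[k] for k in("mount",)},g["s"])
print("tag top",onz(g,271.5,290.3,148))
for p in((260.5,272),(282,272),(282,308.5),(260.5,308.5)): print(onz(g,*p,148).round(1))
# block top corners from zoom
for p in((190,65),(475,65),(475,350),(193,350)): print(onz(g,230+p[0]/6,190+p[1]/4.6,28).round(1))
E
```

```text
2.475 [ 401.52269409 -177.7833813   251.17666407] 0.02822877606529584
[([271.1, 286.9], [259, 259, 24, 50, 897])]
tag top [ 434.05047628 -211.06069999  148.        ]
[ 420.9 -215.8  148. ]
[ 422.8 -202.5  148. ]
[ 447.4 -206.5  148. ]
[ 445.5 -220.2  148. ]
[ 401.3 -226.9   28. ]
[ 407.2 -185.2   28. ]
[ 464.9 -193.7   28. ]
[ 458.8 -236.7   28. ]
```

Request:
carry_out([
  [[0.016,-0.0165,-0.01],[0,0,0]],
  [[0.016,-0.0165,-0.024],[0,0,0]],
  [[0,0,-0.04],[0,0,0]],
  [[0,0,-0.04],[0,0,0]],
  [[0,0,-0.02],[0,0,0]],
])

```text
t: 3.15
tcp_pos: [433.0, -208.9, 115.5]
eef_rot: [0.068, 0.998, 0.001, -0.001]
contact_force: [0.0, -0.1, -0.2]
opening: 1.007
```

Request:
carry_out([
  [[0,0,0],[0,0,0]],
  [[0,0,0],[0,0,0]],
  [[0,0,0],[0,0,0]],
])

```text
t: 3.52
tcp_pos: [434.7, -211.0, 118.5]
eef_rot: [0.069, 0.998, -0.0, 0.001]
contact_force: [0.0, -0.4, -0.4]
opening: 1.0
```

```bash
python3 - <<'E'
from h import *
f=grab("wrist");s=f["s"];print(s["t"],s["tcp_pos"],abs(s["joint_velocities"]).max())
cv2.imwrite("pics/w3.png",f["pixels"][:,:,::-1])
E
```

```text
3.525 [ 434.68916012 -211.04849931  118.49029002] 0.00402516958752761
```

View pics/w3.png

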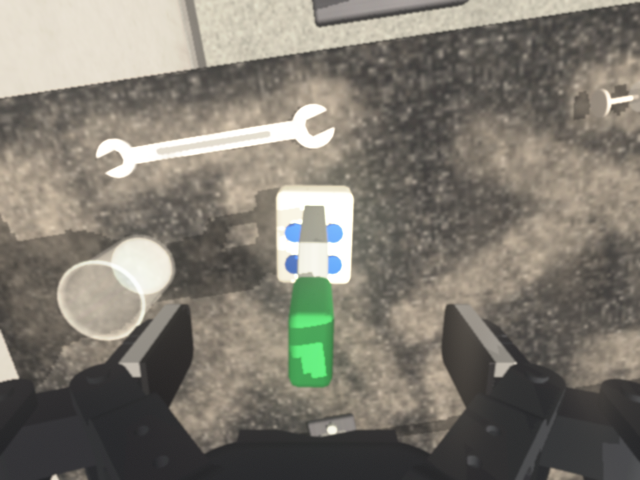

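Request:
carry_out([
  [[0,-0.0015,0],[0,0,0]],
  [[0,0,0],[0,0,0]],
  [[0,0,0],[0,0,0]],
  [[0,0,0],[0,0,0]],
  [[0,0,0],[0,0,0]],
], hand=-1)

```text
t: 4.2
tcp_pos: [434.0, -212.7, 117.4]
eef_rot: [0.069, 0.998, -0.0, 0.0]
contact_force: [0.5, 0.5, 1.3]
opening: 0.155
```

Request:
carry_out([
  [[0,0,0],[0,0,0]],
  [[0,0,0],[0,0,0]],
  [[0,0,0],[0,0,0]],
])

```text
t: 4.58
tcp_pos: [434.0, -212.6, 117.4]
eef_rot: [0.069, 0.998, -0.0, 0.0]
contact_force: [-0.5, -2.0, 3.0]
opening: 0.153
```

Request:
carry_out([
  [[0,0,0.01],[0,0,0]],
  [[0,0,0.022],[0,0,0]],
  [[0,0.005,0.025],[0,0,0.02]],
  [[0.005,0.015,0.02],[0,0,0.03]],
  [[0.015,0.02,0.005],[0,0,0.04]],
])

```text
t: 5.2
tcp_pos: [453.8, -172.3, 200.9]
eef_rot: [0.024, 1.0, -0.0, 0.001]
contact_force: [0.9, 0.4, -1.6]
opening: 0.154
```

Request:
carry_out([
  [[0.02,0.02,0],[0,0,0.04]],
  [[0.02,0.02,0],[0,0,0.04]],
  [[0.016,0.01,0],[0,0,0.03]],
  [[0.01,0.005,0],[0,0,0.01]],
  [[0,0,0],[0,0,0]],
])

```text
t: 5.82
tcp_pos: [520.1, -117.6, 199.2]
eef_rot: [-0.036, 0.999, -0.0, -0.0]
contact_force: [0.4, 0.4, -1.7]
opening: 0.151
```

Request:
carry_out([
  [[0,0,0],[0,0,0]],
  [[0,0,0],[0,0,0]],
])

```text
t: 6.08
tcp_pos: [519.3, -117.9, 199.2]
eef_rot: [-0.035, 0.999, 0.0, -0.0]
contact_force: [0.0, -0.5, -2.3]
opening: 0.155
```

```bash
python3 - <<'E'
from h import *
for n in("wrist","scene","top"):
    f=grab(n);s=f["s"];print(s["t"],s["tcp_pos"],s["eef_rot"],abs(s["joint_velocities"]).max(),s["opening"],s["contact_force"])
    im=f["pixels"]
    np.savez(f"pics/f4_{n}.npz",pixels=im,T=f["T"],fx=f["fx"],fy=f["fy"],cx=f["cx"],cy=f["cy"])
    if n=="scene":im=cv2.resize(im[140:360,190:470],None,fx=2.7,fy=2.7,interpolation=cv2.INTER_CUBIC)
    if n=="top":im=cv2.resize(im[140:360,190:470],None,fx=2.7,fy=2.7,interpolation=cv2.INTER_CUBIC)
    cv2.imwrite(f"pics/4{n}.png",im[:,:,::-1])
E
```

```text
6.075 [ 519.25564716 -117.92387024  199.23624705] [-3.51449027e-02  9.99382195e-01  3.23373578e-05 -2.50262740e-04] 0.003105433088416958 0.1553955279001998 [ 0.00638587 -0.47949508 -2.27129854]
6.125 [ 519.35182382 -117.91183175  199.28931877] [-3.51622841e-02  9.99381599e-01  2.16704138e-05 -1.80591580e-04] 0.0033222939387317152 0.1522002571318084 [-0.11991135  1.31229762 -2.42557889]
6.175 [ 519.44971576 -117.83953989  199.32723777] [-3.52334985e-02  9.99379099e-01  1.24508864e-05 -1.27774095e-04] 0.003698323405746305 0.15655059971580737 [ 0.1871921  -0.20801626 -1.5171095 ]
```

View pics/4wrist.png

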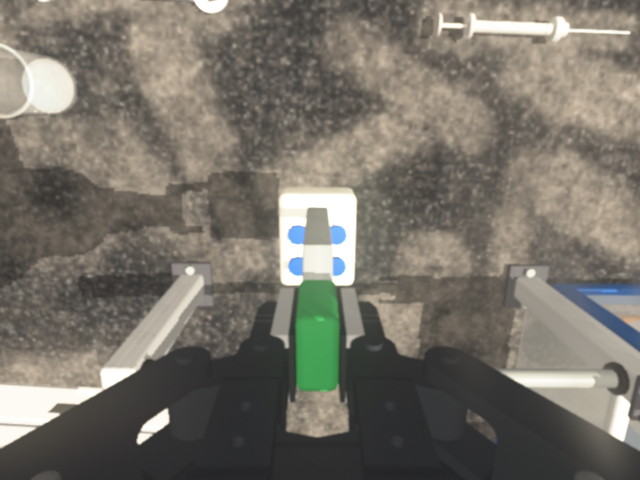

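View pics/4scene.png

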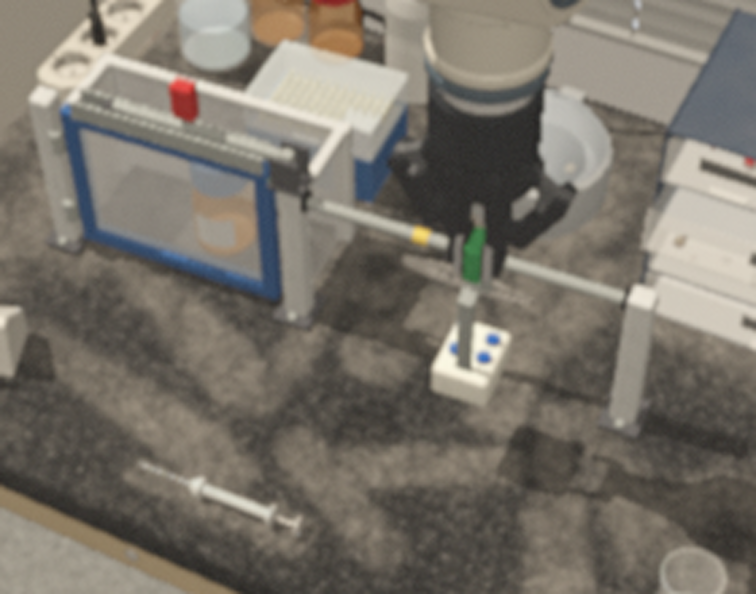

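View pics/4top.png

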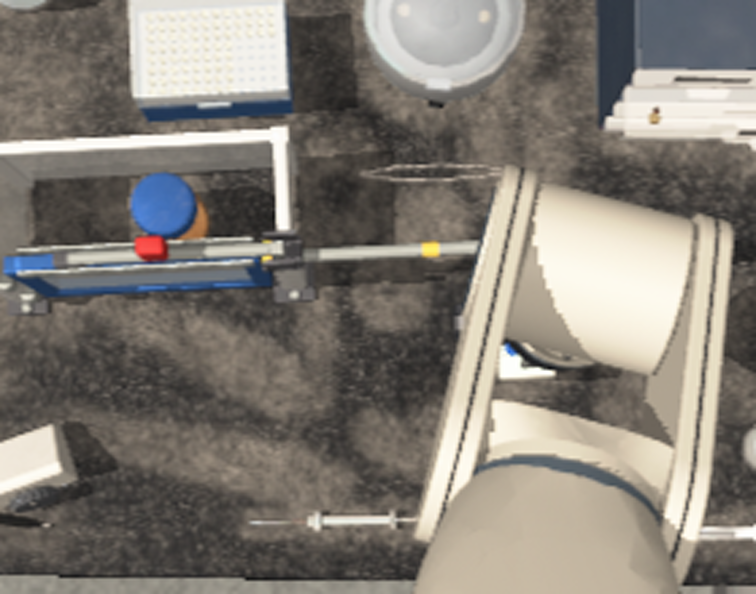

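```bash
python3 - <<'E'
from h import *
d=dict(np.load("pics/f4_wrist.npz"));
im=d["pixels"]
cv2.imwrite("pics/4wz.png",cv2.resize(im[330:440,460:640],None,fx=4,fy=4,interpolation=cv2.INTER_CUBIC)[:,:,::-1])
g=cv2.cvtColor(im,cv2.COLOR_RGB2GRAY).astype(float)
for u in(510,530,550,570,590):
    c=g[360:400,u];gr=np.gradient(cv2.GaussianBlur(c[:,None],(1,5),1)[:,0]);print(u,360+gr.argmax(),360+gr.argmin(),onz(d,u,360+(gr.argmax()+gr.argmin())/2,135).round(1))
def resid(f,n):
    pass
E
```

```text
510 371 378 [582.8  -2.7 135. ]
530 371 388 [585.2   9.3 135. ]
550 372 387 [584.4  20.6 135. ]
570 372 387 [583.6  31.9 135. ]
590 372 387 [582.8  43.2 135. ]
```

View pics/4wz.png

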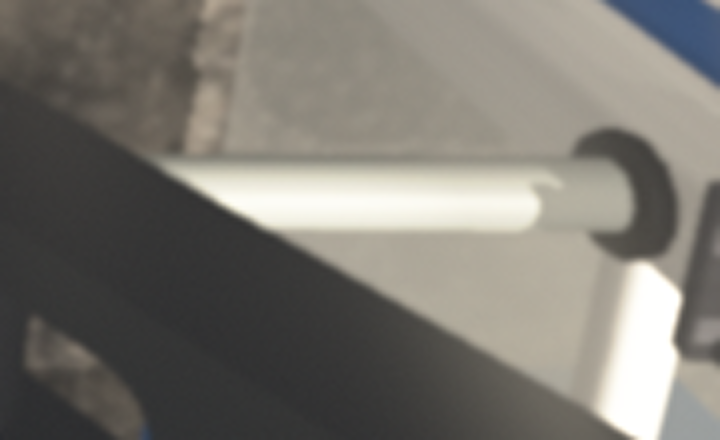

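Request:
carry_out([
  [[0.015,0,0],[0,0,0]],
  [[0.02,0,0],[0,0,0]],
  [[0.02,0,0],[0,0,0]],
  [[0.0125,0,0],[0,0,0]],
  [[0.005,0,0],[0,0,0]],
])

```text
t: 6.85
tcp_pos: [593.2, -117.5, 199.1]
eef_rot: [-0.036, 0.999, 0.0, 0.0]
contact_force: [0.1, -0.1, -2.1]
opening: 0.152
```

Request:
carry_out([
  [[0,0,0],[0,0,0]],
  [[0,0,0],[0,0,0]],
])

```text
t: 7.1
tcp_pos: [591.7, -117.5, 199.2]
eef_rot: [-0.036, 0.999, 0.0, -0.0]
contact_force: [0.1, -0.2, -2.4]
opening: 0.156
```

```bash
python3 - <<'E'
from h import *
for n in("wrist","scene"):
    f=grab(n);s=f["s"];print(s["t"],s["tcp_pos"],s["eef_rot"],abs(s["joint_velocities"]).max(),s["opening"],s["contact_force"])
    im=f["pixels"]
    np.savez(f"pics/f5_{n}.npz",pixels=im,T=f["T"],fx=f["fx"],fy=f["fy"],cx=f["cx"],cy=f["cy"])
    if n=="scene":im=cv2.resize(im[170:330,270:430],None,fx=3.7,fy=3.7,interpolation=cv2.INTER_CUBIC)
    cv2.imwrite(f"pics/5{n}.png",im[:,:,::-1])
E
```

```text
7.1 [ 591.72410769 -117.46768419  199.19175671] [-3.55246684e-02  9.99368731e-01  8.23525966e-05 -3.62354960e-04] 0.005728222719861301 0.15642033136403377 [ 0.05559721 -0.16089386 -2.41476813]
7.15 [ 591.79671178 -117.48198753  199.30227096] [-3.55345515e-02  9.99368419e-01  5.45827584e-05 -2.34403047e-04] 0.0022979255366612984 0.1564438848854599 [-0.10925396  0.48138976 -2.20981901]
```

View pics/5wrist.png

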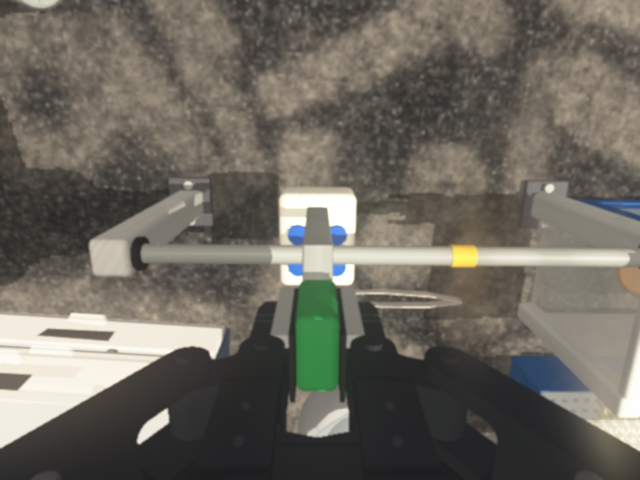

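View pics/5scene.png

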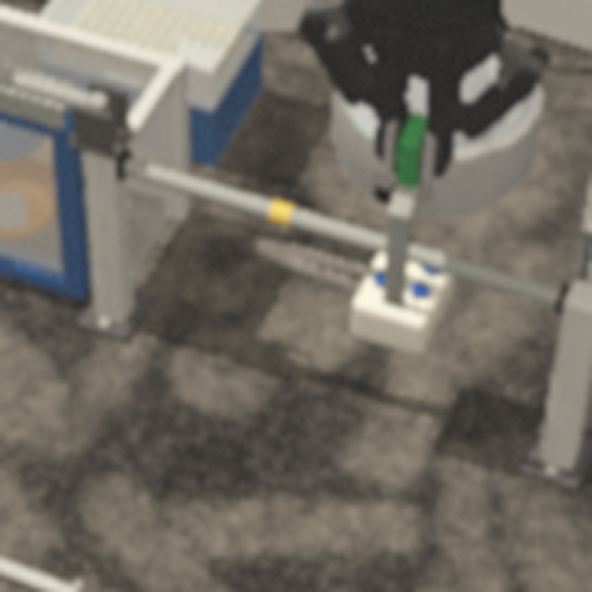

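```bash
python3 - <<'E'
from h import *
d=dict(np.load("pics/f5_wrist.npz"));im=d["pixels"]
b,m=blobs(d,(18,120,120),(35,255,255),20,(420,230,520,280));print(b)
v,u=np.nonzero(m);print("mark",onz(d,(u.min()+u.max())/2,(v.min()+v.max())/2,135).round(1))
g=cv2.cvtColor(im,cv2.COLOR_RGB2GRAY).astype(float)
X=[]
for uu in range(160,620,20):
    c=cv2.GaussianBlur(g[235:280,uu][:,None],(1,5),1)[:,0];gr=np.gradient(c)
    a,b2=235+gr.argmax(),235+gr.argmin();
    if 250<(a+b2)/2<262 and uu not in range(270,370): X.append(onz(d,uu,(a+b2)/2,135))
X=np.array(X);c=np.polyfit(X[:,1],X[:,0],1);print(c,np.degrees(np.arctan(c[0])),np.polyval(c,-117.5),np.abs(np.polyval(c,X[:,1])-X[:,0]).max())
print("tool jaw yaw",2*np.degrees(np.arctan2(.99937,-.03553))-180)
E
```

```text
[([464.1, 255.9], [450, 244, 27, 24, 548])]
mark [586.6 -40.6 135. ]
[-6.20844863e-02  5.84388629e+02] -3.552619215987869 591.6835565383931 0.39192335207985707
tool jaw yaw 4.072289538418204
```

Request:
carry_out([
  [[0,0,-0.01],[0,0,0]],
  [[0,0,-0.015],[0,0,0]],
  [[0,0,-0.012],[0,0,0]],
  [[0,0,-0.006],[0,0,0]],
  [[0,0,0],[0,0,0]],
])

```text
t: 7.82
tcp_pos: [592.0, -117.4, 155.5]
eef_rot: [-0.036, 0.999, 0.0, -0.001]
contact_force: [-0.3, -0.0, -2.3]
opening: 0.154
```

Request:
carry_out([
  [[0,0,-0.002],[0,0,0]],
  [[0,0,-0.001],[0,0,0]],
  [[0,0,0],[0,0,0]],
])

```text
t: 8.2
tcp_pos: [592.4, -117.5, 153.5]
eef_rot: [-0.036, 0.999, -0.0, 0.0]
contact_force: [0.1, 0.5, -1.9]
opening: 0.152
```

Request:
carry_out([
  [[0,0,-0.001],[0,0,0]],
  [[-0.0007,0.01,0],[0,0,0]],
  [[-0.001,0.015,0],[0,0,0]],
  [[-0.001,0.015,0],[0,0,0]],
  [[-0.001,0.015,0],[0,0,0]],
])

```text
t: 8.82
tcp_pos: [588.5, -61.1, 152.4]
eef_rot: [-0.036, 0.999, 0.0, -0.0]
contact_force: [-0.7, -0.4, -2.4]
opening: 0.154
```

Request:
carry_out([
  [[-0.0009,0.014,0],[0,0,0]],
  [[-0.0004,0.006,0],[0,0,0]],
  [[0,0,0],[0,0,0]],
  [[0,0,0],[0,0,0]],
])

```text
t: 9.32
tcp_pos: [587.4, -42.8, 152.3]
eef_rot: [-0.036, 0.999, -0.0, 0.0]
contact_force: [0.3, -0.4, -1.3]
opening: 0.15
```

```bash
python3 - <<'E'
from h import *
for n in("wrist","scene","top"):
    f=grab(n);s=f["s"];print(s["t"],s["tcp_pos"],s["eef_rot"],abs(s["joint_velocities"]).max(),s["opening"],s["contact_force"])
    im=f["pixels"]
    np.savez(f"pics/f6_{n}.npz",pixels=im,T=f["T"],fx=f["fx"],fy=f["fy"],cx=f["cx"],cy=f["cy"])
    if n!="wrist":im=cv2.resize(im[170:290,270:430],None,fx=4.5,fy=4.5,interpolation=cv2.INTER_CUBIC)
    cv2.imwrite(f"pics/6{n}.png",im[:,:,::-1])
E
```

```text
9.325 [587.43070251 -42.80578584 152.34632423] [-3.55271441e-02  9.99368706e-01 -8.94602098e-05  6.16872173e-05] 0.006501994929275768 0.14975854811644712 [ 0.33012787 -0.38236412 -1.25385252]
9.375 [587.42485983 -42.91392101 152.33310335] [-3.53897231e-02  9.99373584e-01 -6.07319542e-05  5.33675398e-05] 0.0014173780998703084 0.15497950176232367 [ 0.22810101  0.37705111 -2.00238229]
9.425 [587.39233972 -42.9717798  152.30619199] [-3.53122466e-02  9.99376327e-01 -4.64688260e-05  1.33714574e-05] 0.0021461019931568455 0.1499556709211171 [ 0.93865543  0.75811054 -2.61851926]
```

View pics/6wrist.png

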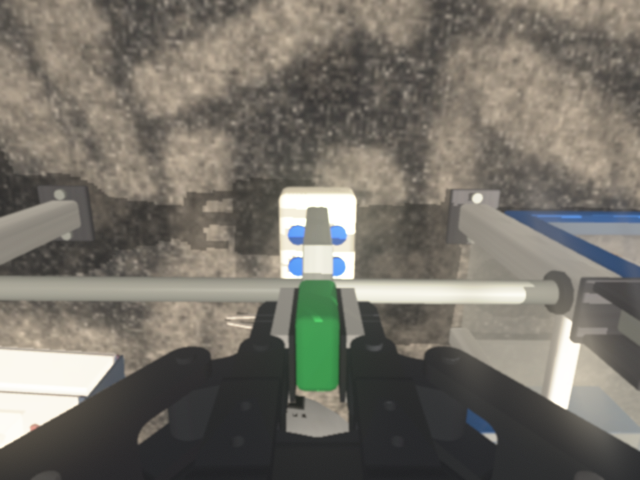

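View pics/6scene.png

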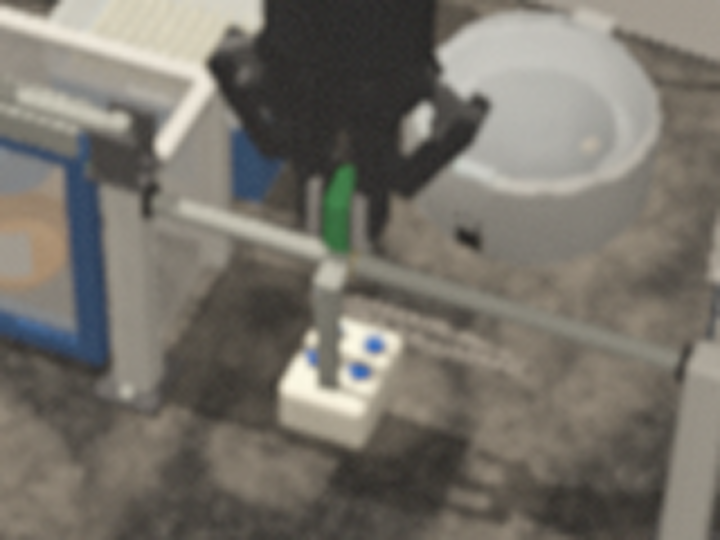

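```bash
python3 - <<'E'
from h import *
for k in(4,5,6):
    d=dict(np.load(f"pics/f{k}_scene.npz"));b,m=blobs(d,(45,100,50),(85,255,255),20);
    tz={4:199.3,5:199.3,6:152.4}[k]-117.3+131
    print(k,b,onz(d,*b[0][0],tz).round(1))
    print(" yellow",blobs(d,(18,110,110),(35,255,255),2,(330,215,365,240))[0])
E
```

```text
4 [([364.9, 233.8], [362, 225, 8, 19, 102])] [ 519.4 -112.5  213. ]
 yellow [([345.6, 226.7], [343, 223, 7, 8, 35])]
5 [([380.3, 210.2], [377, 202, 8, 18, 93])] [ 591.  -112.7  213. ]
 yellow [([345.6, 226.7], [343, 223, 7, 8, 35])]
6 [([344.6, 215.7], [342, 207, 7, 18, 82])] [588.  -36.6 166.1]
 yellow []
```

Request:
carry_out([
  [[0,0,-0.001],[0,0,0]],
  [[0,0,-0.0005],[0,0,0]],
  [[0,0,0],[0,0,0]],
  [[0,0,0],[0,0,0]],
])

```text
t: 9.98
tcp_pos: [587.5, -42.9, 151.6]
eef_rot: [-0.036, 0.999, -0.0, 0.0]
contact_force: [-2.7, -1.1, 5.8]
opening: 0.152
```

Request:
carry_out([
  [[0,0,0],[0,0,0]],
  [[0,0,0],[0,0,0]],
  [[0,0,0],[0,0,0]],
  [[0,0,0],[0,0,0]],
], hand=1)

```text
t: 10.48
tcp_pos: [587.4, -42.5, 150.7]
eef_rot: [-0.036, 0.999, 0.0, -0.0]
contact_force: [-0.2, -0.1, 0.4]
opening: 0.98
```

Request:
carry_out([
  [[0,0,0.02],[0,0,0]],
  [[0,0,0.04],[0,0,0]],
  [[0,0,0.04],[0,0,0]],
  [[0,0,0],[0,0,0]],
])

```text
t: 10.98
tcp_pos: [589.4, -42.6, 254.4]
eef_rot: [-0.036, 0.999, -0.0, 0.003]
contact_force: [0.3, -0.2, -0.4]
opening: 0.998
```

```bash
python3 - <<'E'
from h import *
for n in("wrist","scene"):
    f=grab(n);s=f["s"];print(s["t"],s["tcp_pos"],s["eef_rot"],abs(s["joint_velocities"]).max(),s["opening"],s["contact_force"])
    im=f["pixels"]
    np.savez(f"pics/f7_{n}.npz",pixels=im,T=f["T"],fx=f["fx"],fy=f["fy"],cx=f["cx"],cy=f["cy"])
    if n!="wrist":im=cv2.resize(im[150:290,230:430],None,fx=4,fy=4,interpolation=cv2.INTER_CUBIC)
    cv2.imwrite(f"pics/7{n}.png",im[:,:,::-1])
E
```

```text
10.975 [589.42875809 -42.64992213 254.35790863] [-3.56270196e-02  9.99359563e-01 -4.24474319e-04  3.31643516e-03] 0.05454745154992576 0.9982221829690411 [ 0.33755677 -0.16592468 -0.35682788]
11.025 [588.14236172 -42.56221167 252.29268776] [-3.56080500e-02  9.99364587e-01 -1.93157230e-04  1.56565247e-03] 0.037268504528145535 0.9972846617367235 [-0.92904103 -0.01765988 -0.22147558]
```

View pics/7wrist.png

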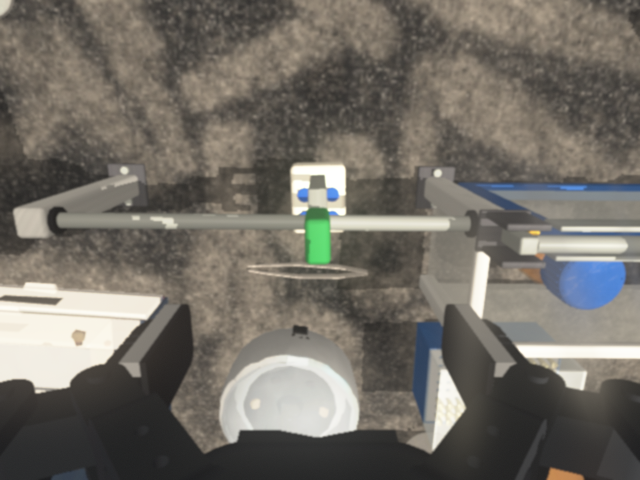

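View pics/7scene.png

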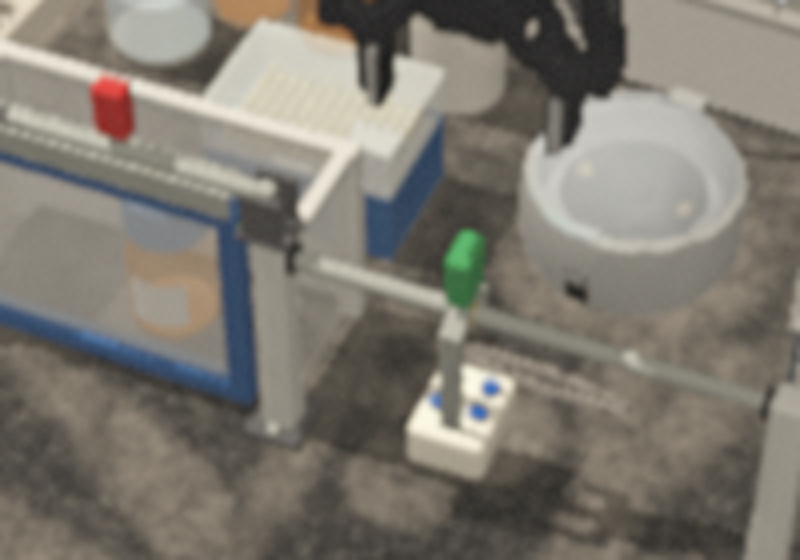

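Request:
carry_out([
  [[-0.001,0.02,0],[0,0,-0.15]],
  [[-0.001,0.02,0],[0,0,-0.16]],
  [[-0.002,0.02,0],[0,0,-0.16]],
  [[-0.001,0.02,0],[0,0,-0.16]],
  [[-0.002,0.02,0],[0,0,-0.16]],
])

```text
t: 11.7
tcp_pos: [579.3, 58.1, 249.0]
eef_rot: [0.354, 0.935, -0.001, -0.001]
contact_force: [-0.1, 0.1, 0.6]
opening: 0.997
```

Request:
carry_out([
  [[-0.001,0.02,0],[0,0,-0.16]],
  [[-0.001,0.02,0],[0,0,-0.16]],
  [[-0.002,0.02,0],[0,0,-0.16]],
  [[-0.001,0.02,0],[0,0,-0.16]],
  [[-0.002,0.02,0],[0,0,-0.145]],
])

```text
t: 12.32
tcp_pos: [572.3, 157.9, 248.9]
eef_rot: [0.685, 0.729, -0.001, -0.001]
contact_force: [0.3, -0.8, 0.4]
opening: 1.0
```

Request:
carry_out([
  [[0,0,0],[0,0,0]],
  [[0,0,0],[0,0,0]],
])

```text
t: 12.58
tcp_pos: [572.9, 157.0, 249.8]
eef_rot: [0.682, 0.731, -0.001, -0.0]
contact_force: [-0.3, -1.1, -0.7]
opening: 0.997
```

```bash
python3 - <<'E'
from h import *
for n in("wrist","top"):
    f=grab(n);s=f["s"];print(s["t"],s["tcp_pos"],s["eef_rot"],abs(s["joint_velocities"]).max(),s["opening"],s["contact_force"])
    im=f["pixels"]
    np.savez(f"pics/f8_{n}.npz",pixels=im,T=f["T"],fx=f["fx"],fy=f["fy"],cx=f["cx"],cy=f["cy"])
    print(blobs(f,(18,110,110),(35,255,255),2,(340,222,360,240))[0]) if n=="top" else None
    if n!="wrist":im=cv2.resize(im[170:290,180:440],None,fx=3,fy=3,interpolation=cv2.INTER_CUBIC)
    cv2.imwrite(f"pics/8{n}.png",im[:,:,::-1])
E
```

```text
12.575 [572.86298428 156.98635766 249.78742344] [ 6.82012988e-01  7.31339471e-01 -8.45024246e-04 -3.84045083e-04] 0.010255620861690752 0.9972743559879336 [-0.30872819 -1.08121427 -0.72467417]
12.625 [573.04941784 156.79484234 250.05244363] [ 6.82392280e-01  7.30985827e-01 -6.45999278e-04 -2.80525687e-04] 0.011261539951790604 1.0005311267520578 [ 0.75240499 -0.84520821  0.28679813]
[]
```

View pics/8wrist.png

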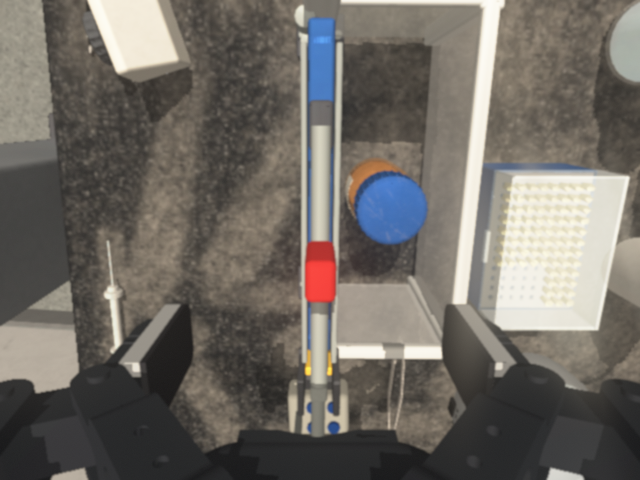

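View pics/8top.png

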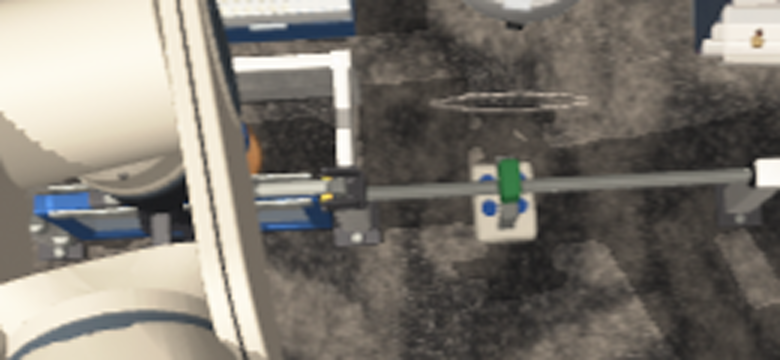

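```bash
python3 - <<'E'
from h import *
d=dict(np.load("pics/f8_wrist.npz"));h=hsv(d)
for r in range(238,306,4): print(r,[tuple(int(x) for x in h[r,c]) for c in(310,320,330)])
m=((h[:,:,0]<8)&(h[:,:,1]>150)&(h[:,:,2]>80)).astype(np.uint8);m[:, :290]=0;m[:,350:]=0
v,u=np.nonzero(m);print(u.min(),u.max(),v.min(),v.max())
print(onz(d,320,282,223))
for z,p in((223,(305,302)),(223,(335,302)),(223,(305,265)),(223,(335,265)),):print(onz(d,*p,z).round(1))
E
```

```text
238 [(110, 77, 153), (23, 28, 211), (110, 113, 145)]
242 [(175, 148, 160), (2, 168, 178), (174, 142, 149)]
246 [(1, 187, 173), (1, 187, 179), (1, 185, 172)]
250 [(1, 187, 175), (1, 186, 181), (1, 185, 175)]
254 [(1, 188, 178), (1, 187, 181), (1, 186, 178)]
258 [(1, 188, 180), (1, 188, 184), (1, 187, 179)]
262 [(1, 194, 235), (1, 193, 238), (1, 193, 232)]
266 [(1, 191, 247), (1, 190, 248), (1, 192, 245)]
270 [(1, 190, 248), (1, 189, 249), (1, 192, 246)]
274 [(1, 190, 247), (1, 189, 249), (1, 192, 245)]
278 [(1, 191, 247), (1, 189, 248), (1, 192, 244)]
282 [(1, 191, 247), (1, 190, 248), (1, 191, 243)]
286 [(1, 192, 246), (1, 189, 248), (1, 192, 242)]
290 [(1, 191, 246), (1, 190, 247), (1, 192, 240)]
294 [(1, 191, 246), (1, 191, 246), (1, 192, 240)]
298 [(1, 192, 244), (1, 191, 244), (1, 192, 236)]
302 [(174, 99, 136), (3, 112, 166), (175, 110, 121)]
306 335 242 301
[573.90313994 158.38593093 223.        ]
[568.  148.5 223. ]
[581.2 149.4 223. ]
[566.9 165.8 223. ]
[579.8 166.7 223. ]
```

Request:
carry_out([
  [[0.0006,0.001,-0.01],[0,0,0]],
  [[0,0,-0.02],[0,0,0]],
  [[0,0,-0.02],[0,0,0]],
  [[0,0,-0.011],[0,0,0]],
  [[0,0,0],[0,0,0]],
])

```text
t: 13.3
tcp_pos: [573.4, 158.2, 188.8]
eef_rot: [0.683, 0.73, -0.001, -0.001]
contact_force: [-0.1, -0.2, -0.9]
opening: 1.002
```

Request:
carry_out([
  [[0,0,0],[0,0,0]],
  [[0,0,0],[0,0,0]],
])

```text
t: 13.55
tcp_pos: [574.4, 158.6, 190.6]
eef_rot: [0.683, 0.73, 0.001, 0.0]
contact_force: [-0.3, 0.0, -0.5]
opening: 1.002
```

```bash
python3 - <<'E'
from h import *
f=grab("wrist");s=f["s"];print(s["t"],s["tcp_pos"],s["eef_rot"],abs(s["joint_velocities"]).max(),s["contact_force"])
cv2.imwrite("pics/9w.png",f["pixels"][:,:,::-1])
E
```

```text
13.55 [574.44049238 158.603917   190.60796628] [6.83004985e-01 7.30413378e-01 5.89664718e-04 3.74432674e-04] 0.0021152051341629995 [-0.34034523  0.00211265 -0.52789243]
```

View pics/9w.png

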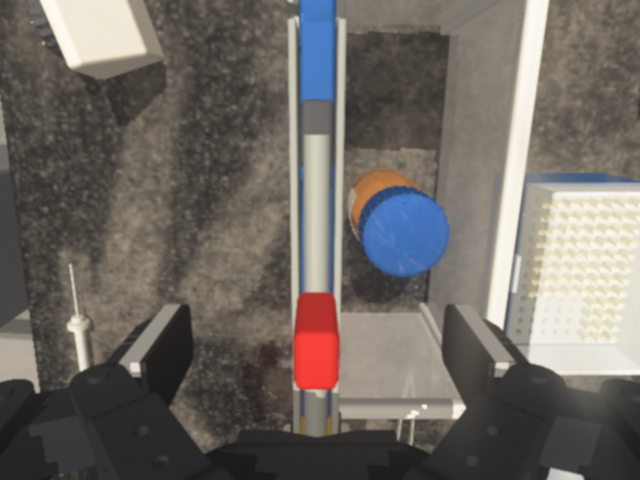

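Request:
carry_out([
  [[0,0,0],[0,0,0]],
  [[0,0,0],[0,0,0]],
  [[0,0,0],[0,0,0]],
  [[0,0,0],[0,0,0]],
  [[0,0,0],[0,0,0]],
], hand=-1)

```text
t: 14.22
tcp_pos: [574.0, 158.4, 189.8]
eef_rot: [0.683, 0.73, 0.0, 0.0]
contact_force: [-0.7, -0.3, 0.5]
opening: 0.151
```

Request:
carry_out([
  [[0,0,0],[0,0,0]],
  [[0,0,0],[0,0,0]],
])

```text
t: 14.48
tcp_pos: [574.0, 158.5, 189.9]
eef_rot: [0.683, 0.73, 0.0, 0.0]
contact_force: [-0.2, -1.4, -0.0]
opening: 0.156
```

Request:
carry_out([
  [[0,0.0005,0.0023],[-0.036,-0.0024,0]],
  [[0,0.0006,0.0023],[-0.036,-0.0024,0]],
  [[0,0.0007,0.0023],[-0.036,-0.0024,0]],
  [[0,0.0007,0.0023],[-0.036,-0.0024,0]],
  [[0,0.0008,0.0022],[-0.036,-0.0024,0]],
])

```text
t: 15.1
tcp_pos: [573.9, 161.7, 201.2]
eef_rot: [0.68, 0.727, -0.062, 0.066]
contact_force: [0.1, -0.5, -1.2]
opening: 0.154
```

Request:
carry_out([
  [[0,0,0],[0,0,0]],
  [[0,0,0],[0,0,0]],
])

```text
t: 15.35
tcp_pos: [573.9, 162.1, 201.0]
eef_rot: [0.68, 0.727, -0.061, 0.065]
contact_force: [-0.3, 1.5, -1.3]
opening: 0.154
```

```bash
python3 - <<'E'
from h import *
f=grab("scene");s=f["s"];print(s["t"],s["tcp_pos"],s["eef_rot"],s["opening"],s["contact_force"],s["wrist_torque"])
cv2.imwrite("pics/10s.png",cv2.resize(f["pixels"][130:270,190:370],None,fx=4.2,fy=4.2,interpolation=cv2.INTER_CUBIC)[:,:,::-1])
f=grab("wrist")
cv2.imwrite("pics/10w.png",f["pixels"][:,:,::-1])
E
```

```text
15.35 [573.85588035 162.14411209 201.01409184] [ 0.6802928   0.72745058 -0.06123133  0.06533058] 0.15389397735787871 [-0.30157222  1.50930136 -1.29132129] [ 0.45504235 -0.04193484  0.0267006 ]
```

View pics/10s.png

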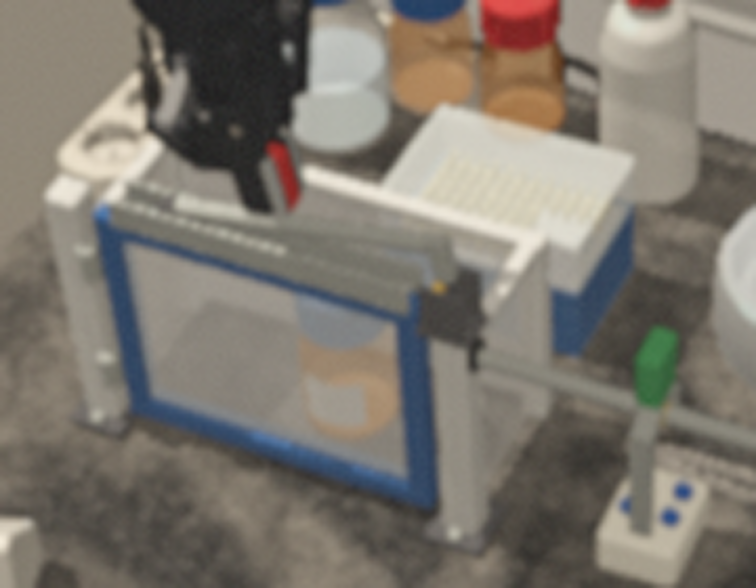

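View pics/10w.png

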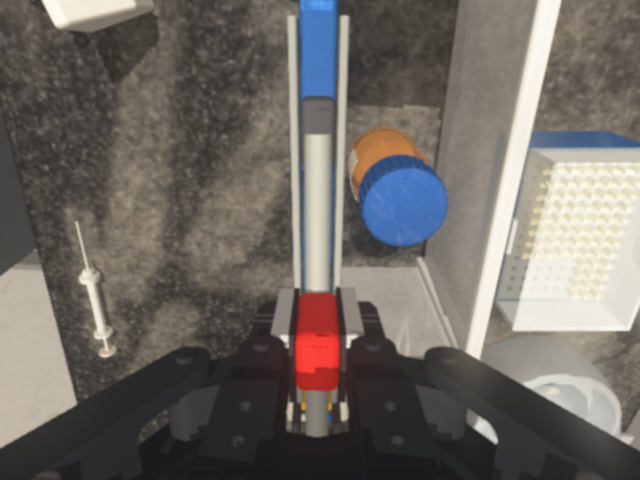

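Request:
carry_out([
  [[-0.0004,0.006,0],[0,0,0]],
  [[-0.0005,0.008,0],[0,0,0]],
  [[-0.0006,0.009,0],[0,0,0]],
  [[-0.0005,0.008,0],[0,0,0]],
  [[-0.0003,0.005,0],[0,0,0]],
])

```text
t: 16.08
tcp_pos: [571.6, 198.5, 201.2]
eef_rot: [0.68, 0.728, -0.062, 0.066]
contact_force: [0.3, -2.0, -0.7]
opening: 0.156
```

Request:
carry_out([
  [[0,0,0],[0,0,0]],
  [[0,0,0],[0,0,0]],
])

```text
t: 16.32
tcp_pos: [571.5, 198.2, 201.1]
eef_rot: [0.68, 0.727, -0.061, 0.066]
contact_force: [0.5, 1.5, -3.0]
opening: 0.152
```

```bash
python3 - <<'E'
from h import *
f=grab("scene");s=f["s"];print(s["t"],s["tcp_pos"],s["eef_rot"],s["opening"],s["contact_force"],s["wrist_torque"])
cv2.imwrite("pics/11s.png",cv2.resize(f["pixels"][130:270,190:370],None,fx=4.2,fy=4.2,interpolation=cv2.INTER_CUBIC)[:,:,::-1])
f=grab("wrist")
cv2.imwrite("pics/11w.png",f["pixels"][:,:,::-1])
E
```

```text
16.325 [571.53432083 198.15959318 201.0583451 ] [ 0.68023083  0.72747988 -0.06137812  0.06551153] 0.1524455669409864 [ 0.53706187  1.45267305 -2.95363066] [ 0.42808709  0.01117218 -0.10165992]
```

View pics/11s.png

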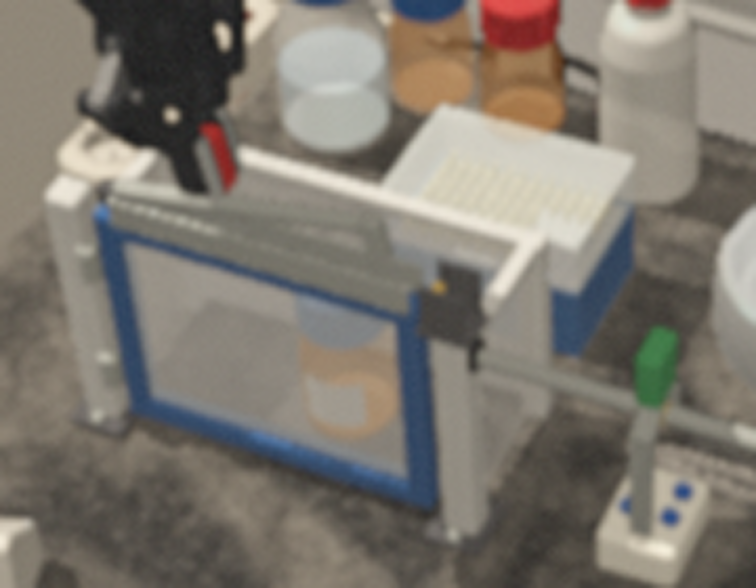

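View pics/11w.png

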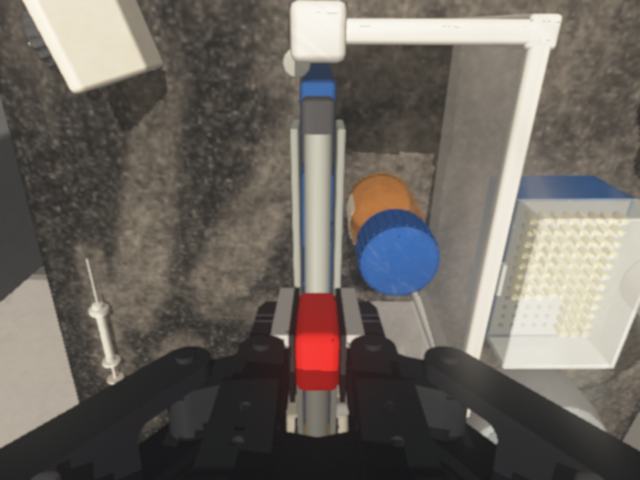

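```bash
python3 - <<'E'
from h import *
f=grab("wrist");s=f["s"]
print("post top",onz(f,318,31,166))
knob=np.array([573.9,158.5]);th=np.radians(3.8);H=knob+125*np.array([-np.sin(th),np.cos(th)]);print("hinge",H)
for HH in(H,onz(f,318,31,166)[:2]):
  p=np.array([571.5,198.2]);r=p-HH;out=[];prev=p
  print("radius",np.linalg.norm(r),np.degrees(np.arctan2(*r)))
  for a in np.radians([2,5,9,13,17,20,23,25,26]):
    c,s_=np.cos(-a),np.sin(-a);q=HH+np.array([c*r[0]-s_*r[1],s_*r[0]+c*r[1]]);out.append((q-prev).round(1).tolist());prev=q
  print(out,(prev-p).round(1))
E
```

```text
post top [565.4863064  291.96151928 166.        ]
hinge [565.61576245 283.22518354]
radius 85.22855206420799 176.04111083709805
[[-3.0, -0.2], [-4.5, -0.0], [-5.9, 0.3], [-5.9, 0.7], [-5.8, 1.1], [-4.3, 1.1], [-4.3, 1.3], [-2.8, 1.0], [-1.4, 0.5]] [-37.9   6. ]
radius 93.95417504729846 176.33017941351324
[[-3.3, -0.2], [-4.9, -0.0], [-6.5, 0.4], [-6.5, 0.8], [-6.4, 1.3], [-4.8, 1.3], [-4.7, 1.5], [-3.1, 1.1], [-1.5, 0.6]] [-41.7   6.9]
```

```bash
python3 - <<'E'
from h import *
T=dict(np.load("pics/f8_top.npz"));
print(onz(T,182.9,237.9,166),onz(T,180+717/2.8,150+217/2.8,145),"mark",onz(T,349.2,231.8,135),"knob",onz(T,245.5,231.4,206))
E
```

```text
[564.2824684  286.34895325 166.        ] [ 594.98568058 -219.47134829  145.        ] mark [585.34176615 -44.41072679 135.        ] knob [573.23420551 156.51318556 206.        ]
```

Request:
carry_out([
  [[-0.0031,-0.0002,0],[0,0,-0.035]],
  [[-0.0046,0,0],[0,0,-0.052]],
  [[-0.006,0.0003,0],[0,0,-0.07]],
  [[-0.006,0.0007,0],[0,0,-0.07]],
  [[-0.0059,0.0011,0],[0,0,-0.07]],
])

```text
t: 17.1
tcp_pos: [547.1, 199.5, 201.3]
eef_rot: [0.782, 0.617, -0.07, 0.057]
contact_force: [6.7, 0.5, -7.1]
opening: 0.155
```

Request:
carry_out([
  [[-0.0044,0.0011,0],[0,0,-0.052]],
  [[-0.0043,0.0013,0],[0,0,-0.052]],
  [[-0.0029,0.001,0],[0,0,-0.035]],
  [[0,0,0],[0,0,0]],
  [[0,0,0],[0,0,0]],
])

```text
t: 17.73
tcp_pos: [536.0, 202.5, 201.3]
eef_rot: [0.822, 0.562, -0.073, 0.052]
contact_force: [8.0, -1.4, -6.6]
opening: 0.157
```

```bash
python3 - <<'E'
from h import *
for n in("scene","wrist","top"):
    f=grab(n);s=f["s"];print(s["t"],s["tcp_pos"],s["eef_rot"],s["opening"],s["contact_force"],abs(s["joint_velocities"]).max())
    im=f["pixels"]
    np.savez(f"pics/f12_{n}.npz",pixels=im,T=f["T"],fx=f["fx"],fy=f["fy"],cx=f["cx"],cy=f["cy"])
    if n=="scene":im=cv2.resize(im[130:290,190:390],None,fx=3.7,fy=3.7,interpolation=cv2.INTER_CUBIC)
    if n=="top":im=cv2.resize(im[170:290,180:440],None,fx=3,fy=3,interpolation=cv2.INTER_CUBIC)
    cv2.imwrite(f"pics/12{n}.png",im[:,:,::-1])
E
```

```text
17.725 [536.03426594 202.50532581 201.3135014 ] [ 0.82199842  0.56238032 -0.07307847  0.05202407] 0.15725680531920402 [ 8.00172099 -1.42908725 -6.60661776] 0.0013204275821848994
17.775 [536.07962035 202.51441596 201.34336369] [ 0.82199138  0.56239822 -0.07301694  0.05202817] 0.15482333763517492 [ 7.2162805  -1.62052165 -6.66418083] 0.0019643208649214295
17.825 [536.08625192 202.50906162 201.35861413] [ 0.82199651  0.56238969 -0.07302579  0.05202692] 0.15594907338049663 [ 7.45548304 -1.44651485 -6.57541131] 0.0008262735446696054
```

View pics/12scene.png

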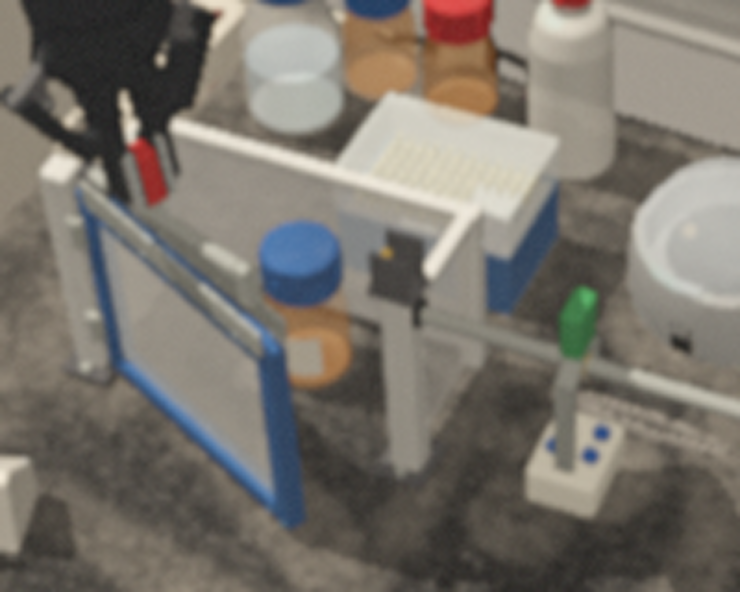

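View pics/12wrist.png

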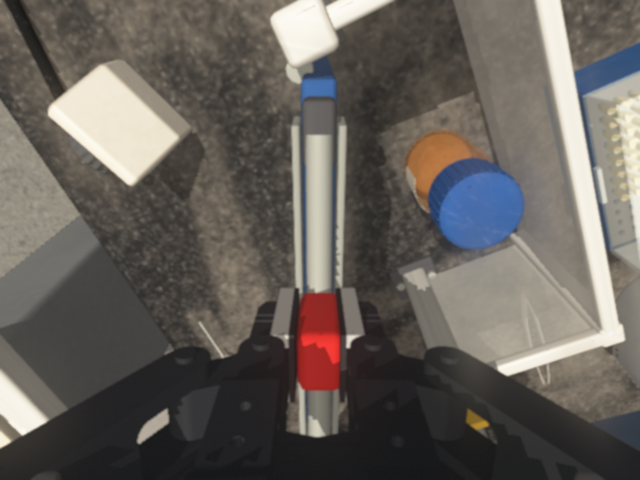

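View pics/12top.png

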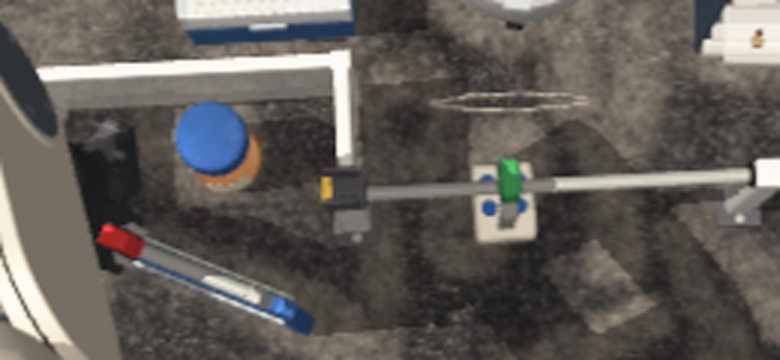

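```bash
python3 - <<'E'
from h import *
W=dict(np.load("pics/f12_top.npz"));print("yellow by hook",blobs(W,(18,110,110),(35,255,255),2,(335,222,365,240))[0],"tag",[onz(W,*b[0],165).round(1) for b in blobs(W,(45,100,50),(85,255,255),20)[0]],"mark",onz(W,349.2,231.8,135).round(1))
s=env.observe();print(s["t"],s["tcp_pos"],s["opening"],abs(s["joint_velocities"]).max())
print(env.sign_off())
E
```

```text
yellow by hook [] tag [array([585.8, -43.6, 165. ])] mark [585.3 -44.4 135. ]
17.875 [536.09491567 202.5190855  201.34082913] 0.15501664383314284 0.0015600662616942142
the job is handed in; nothing more can be done
None
```

The job is done and handed in at t = 17.9 s, with every step carried out in the required order. No verdict was reported, so what follows rests on my own checks.

**Carrier:** I lifted it by the green tag and hooked it over the rail about 76 mm outside the mark. I then slid it along and let go with the commanded position within about 2 mm of the mark. In the last top view the tag reads y = -43.6 mm against -44.4 mm for the mark. It hangs upright and the hook covers the yellow band.

**Gate:** I gripped the red knob, lifted the bolt about 0.18 rad, drew it back about 36 mm with the gate shut, and swung the gate towards the robot. By the top view it stands about 25° open. The fingers are still on the knob at the opening they had when they first closed on it. The arm is at rest with about 8 N on the tool along world x and 7 N along z.

**Disagreements:**
- The cameras differed from each other by up to 5 mm in y, so the mark's position in the robot frame came out between -40.6 and -44.3 mm. I stopped at about -43 mm.
- The wrist view put the hinge post about 9 mm further along y than the stated geometry, and the top view about 3 mm further. I swung about a point near the stated geometry.

The bottle, beaker, timer and tweezers were not touched. I did not measure their final positions.

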